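Shut the notions tubs and bring the tool pot round

TASK

Two of the small tubs on the sewing carousel have been left open: first press each of their lids down until its spring catch snaps over the edge, so that nothing spills. Then take the carousel by the wooden handle on top, turn it until the tall tool pot faces you (points straight at the robot), and finish gripping the handle so that the carousel is held still there. Do not let go at the end, and leave the cutter, ruler, spool and tape measure beside it where they lie.

Things in the scene. Friction and masses are not known exactly. Their poses are not given: they have to be found in the camera images.
- carousel_base: black rubber foot of the carousel, 176 mm across, 10 mm high, mostly hidden under the tray; it stands on a grey cutting mat with a white grid (450 x 600 x 3 mm, flat, square to the robot) and is fixed. Origin at the centre of its underside, 3 mm above the table, on the carousel's upright axis; its -x axis points exactly at the robot's base axis: this is the front
- carousel: the turning part: plywood tray 256 mm across with five stations 72 degrees apart, counter-clockwise from above: tall aluminium tool pot, then white tubs with lid1, lid2, lid3, lid4. Turns without end either way, friction 0.04 N m. Origin on the axis, 21 mm above the table; its -x axis points to the pot, so the pot faces the robot when its yaw equals that of carousel_base
- tool_pot (a point): middle of the mouth of the tall tool pot, 85 mm from the carousel's axis, 139 mm above the table. The pot is 60 mm across and 110 mm high, with pens and small tools standing up to 172 mm above the table; all fixed to the carousel
- cheek_a: one of the two wooden cheeks of the handle, on the carousel's +y side of the flat head of the post: 80 mm long (in line with the pot, along the carousel's x axis), 6 mm thick, 22 mm high. Origin at the middle of its underside, 4.5 mm from the axis, 181 mm above the table
- cheek_b: the other wooden cheek, on the -y side. The whole handle is a bar 80 mm long, 15 mm thick across both cheeks and 22 mm high, 181 to 203 mm above the table, fixed to the carousel: to hold it, pinch it from above across the 15 mm, one finger on each cheek
- handle_grip (a point): centre of the handle bar, on the carousel's axis, 192 mm above the table; its x axis runs along the bar, as the carousel's
- lid1 (a joint): angle of lid 1 (rad): 0 = shut under its catch, grows as it opens up and towards the post, to 1.5; starts shut. All four are alike: tub 62 (radial) x 60 x 55 mm, rim 84 mm above the table; lid 60 mm wide, 4 mm thick, hinged along the tub's inner edge, 50 mm from the carousel's axis and 85.5 mm above the table, free outer edge 66 mm from the hinge; it stays where it is left
- lid2 (a joint): angle of lid 2 (rad), as lid 1; this lid starts open (about 0.45 to 0.85 rad)
- lid3 (a joint): angle of lid 3 (rad), as lid 1; starts shut. Catch of each tub: a steel spring strip at the middle of the outer side, its nose 64 to 70 mm from the hinge and up to 6 mm above the lid's top; the lid's edge meets it with about 0.13 rad left and must be pushed past it (about 6 N at the edge, 10 N at the press point); below 0.06 rad it snaps down and holds at 0
- lid4 (a joint): angle of lid 4 (rad), as lid 1; this lid starts open (about 0.45 to 0.85 rad)
- lid2_press (a point): where to press lid 2: on the middle line of its top, 45 mm from the hinge; 88 mm above the table and 95 mm from the carousel's axis when shut. Its x axis runs from the hinge to the free edge
- lid4_press (a point): where to press lid 4: the same point on lid 4
- rotary_cutter: loose rotary cutter, 175 mm long, about 50 mm wide and 18 mm high, lying on the mat to the left of the carousel; leave alone
- ruler: loose square clear ruler 114 x 114 x 3 mm with four round posts 32 mm high, lying on the mat to the right; leave alone
- thread_spool: loose thread spool, 34 mm across and 55 mm high, upright on the mat beyond the carousel on the left; leave alone
- tape_measure: loose round tape measure, 54 mm across and 18 mm high, on the mat near the robot on the right; leave alone

How it is judged:
By the outcome, as a careful person would: the job done as asked, in the order asked, and still so for the second after the job is handed in, while the arm keeps its last pose, push and grip.
It also fails if it takes over 58 s, if anything falls off the work surface, if the arm or the gripper's body presses on something with over 40 N, if the wrist force passes 120 N, or if a joint passes its speed limit or range.

ROBOT

A 6-joint arm with a two-finger parallel gripper is mounted at the origin on the work surface. World frame = base frame: x ahead of the robot, y to its left, z up, the work surface at z = 0. Lengths are in m, angles in rad, forces in N, time in s.
With the tool pointing down it reaches from about 0.225 to 0.875 m from the base axis. Payload 3.4 kg.
Tool frame: the origin (TCP) lies between the finger pads; the fingertips stand 22 mm ahead of it and the grasp point (between the pads) lies 3 mm ahead of it (manip.finger_overhang is the distance from the TCP to the fingertips, in m); z points along the fingers, y is the line along which they close (so a half turn about z gives the same grasp; the last joint's range is limited). The gripper opens to 85 mm and grips with 20 to 120 N. Pads are 22 mm wide; open, the fingers measure 114 mm over their backs; the gripper's body (76 mm by 85 mm) begins 54 mm behind the grasp point. The pads swing forward as they close: fully open they stand 13 mm farther back than shut.
Start: joints at [-1.447, 0.276, 1.505, -0, 1.361, -0.121], TCP at [0.139, -0.558, 0.23] pointing down, gripper open.
Joint ranges: [-2.89, 2.89], [-0.75, 2.08], [0.22, 2.7], [-1.18, 4.32], [0.11, 2.71], [-2.7, 2.7]. Speed limits (rad/s): [2.57, 2.57, 3.14, 3.14, 3.14, 3.14].

INTERFACE

Orientations are given as a unit quaternion [w, x, y, z].
In Python, from rig import get_state, eyes, order, manip gives the robot as it stands.
- The arm moves only by the tool drive_tool, never from a script. Its argument "rows" is a list of rows, each a list of 4 numbers: the shift along the tool's x, y, z in units of 25 mm (1.0 is 25 mm), then the turn about the tool's z in units of 6 degrees (1.0 is 6 degrees). A call has exactly 8 rows; each row is the pose to reach, as a shift and turn from the pose commanded when the call began, along the tool's axes at that moment; what a row does not reach only later rows make up. A row lasts 1/12 s, in which the tool goes at most 41.7 mm and 7.16 degrees, less where a joint would pass 70% of its speed; a pose out of reach is approached as far as the arm can. A call with a gripper value outside its range is refused whole. "grip" is the finger opening in mm, from 0 to 85.4, set as the call begins (left out, the last holds). The fingers move at their own pace and stop on an object; "newtons" is the grip in N (left out, the last holds). Time passes only in rows, so rows that repeat a pose let the fingers close, or fill a call up. It gives the time, the measured TCP pose, the force, the opening and the grip force at its end, in the units of the state.
- get_state(): the state, without advancing time (a new reading comes with each control period).
- eyes.get_image(name): name is "side" or "top"; returns (picture, depth): 480x640x3 uint8, red, green, blue; 480x640 float32, m along the optical axis (not along the pixel's ray), 0 where there is no reading.
- eyes.camera_info(name): a dict with "fx", "fy", "cx", "cy" (pixels), "dist" ([k1, k2, p1, p2, k3] as OpenCV has them; the pictures are not rectified), "R" (3x3) and "t" (3): a world point X has camera coordinates R X + t. Camera axes: x right, y down, z forward; pixel columns grow to the right and rows downward; lengths in m; the calibration is good to about 2 mm. A picture is of the moment at which its call begins. camera_info takes no time and is no camera call.
- order.sign_off(): hands the job in; it is judged then, once.
The state is a dict: "clock": time; "qpos": joint angles; "qd": joint speeds; "effort": joint torques, N m; "position": TCP position; "ee_rot": TCP orientation; "contact_force": force on the tool from outside, world axes, zero at the start; "moment": the same for the moment, N m; "width": finger opening in m; "gripper_force": force on a finger pad.
Only numpy, scipy, OpenCV 4.12 (cv2) and the standard library are available. Lean on these libraries where they do the work, as an engineer would, in place of code of your own. Each camera call takes 0.05 s, during which the arm holds its last target. There are 200 camera calls.

## Working session

There is one attempt and no reset: what is moved stays moved. The work goes in short steps, Python scripts to look and compute and a tool call to move; the robot and the scene stay as the last step left them, time stands still between calls to the robot, and variables do not carry over. Pictures are saved under pics/ and viewed, at most 10 in all, crops included, and the job is handed in when it is done.

Besides the shell and the picture viewer there is one more tool, called after "Request:" in YAML: its name, and indented under it one key for each argument. drive_tool: Moves the arm, as the interface text tells. Its arguments: {"type":"object","properties":{"rows":{"type":"array","items":{"type":"array","items":{"type":"number"}}},"grip":{"type":"number"},"newtons":{"type":"number"}},"required":["rows"]}

```bash
ls; mkdir -p pics; cat > h.py <<'E'
import numpy as np, cv2
from rig import get_state, eyes, order, manip
def px2w(n,uv,z):
    c=eyes.camera_info(n);K=np.array([[c['fx'],0,c['cx']],[0,c['fy'],c['cy']],[0,0,1]])
    R=np.array(c['R']);t=np.array(c['t'])
    p=cv2.undistortPoints(np.array([[uv]],float),K,np.array(c['dist']))[0,0]
    o=-R.T@t;d=R.T@np.array([p[0],p[1],1.]);return o+d*(z-o[2])/d[2]
def w2px(n,X):
    c=eyes.camera_info(n);K=np.array([[c['fx'],0,c['cx']],[0,c['fy'],c['cy']],[0,0,1]])
    return cv2.projectPoints(np.array(X,float).reshape(-1,3),cv2.Rodrigues(np.array(c['R']))[0],np.array(c['t']),K,np.array(c['dist']))[0].reshape(-1,2)
def cloud(n,D):
    c=eyes.camera_info(n);K=np.array([[c['fx'],0,c['cx']],[0,c['fy'],c['cy']],[0,0,1]])
    v,u=np.mgrid[0:480,0:640];p=cv2.undistortPoints(np.stack([u,v],-1).reshape(-1,1,2).astype(float),K,np.array(c['dist']))[:,0]
    P=np.c_[p,np.ones(len(p))]*D.reshape(-1,1);P=(P-np.array(c['t']))@np.array(c['R']);P[D.ravel()==0]=np.nan
    return P.reshape(480,640,3)
E
python3 - <<'E'
from h import *
for n in('top','side'):
    im,D=eyes.get_image(n);cv2.imwrite(f'pics/{n}0.png',im[:,:,::-1]);np.save(f'{n}0.npy',D)
    c=eyes.camera_info(n);R=np.array(c['R']);print(n,-R.T@np.array(c['t']),R[2],c['fx'],(D>0).mean())
s=get_state();print(s);print([a for a in dir(manip) if a[0]!='_'],manip.finger_overhang)
E
```

```text
pics
top [0.33411368 0.03394948 1.45108169] [ 0.16893912 -0.0141366  -0.9855251 ] 599.2821013054122 0.995966796875
side [0.17333441 0.87533949 1.10062208] [ 0.29236249 -0.64271799 -0.7081227 ] 594.6630280595572 0.9961848958333334
{'clock': 0.1, 'qpos': array([-1.44700775e+00,  2.76502480e-01,  1.50598956e+00,  2.09809452e-05,
        1.36072003e+00, -1.20993636e-01]), 'qd': array([ 0.00172329, -0.0001845 , -0.00185158,  0.00012558, -0.000307  ,
        0.00017995]), 'effort': array([ 1.62896613e-03, -4.17698228e+01, -2.46405262e+01, -2.06685659e-04,
        5.84549867e-03,  6.46421199e-06]), 'position': array([ 0.13929518, -0.55738466,  0.22884968]), 'ee_rot': array([-8.09720774e-04,  9.92519496e-01,  1.22083554e-01,  9.12651332e-06]), 'contact_force': array([ 0.05817077, -0.65885064,  0.259982  ]), 'moment': array([-0.01425187, -0.01806563, -0.00947665]), 'gripper_force': 0.0, 'width': 0.08522407347486641}
['MotionError', 'finger_overhang'] 0.022
```

View pics/top0.png

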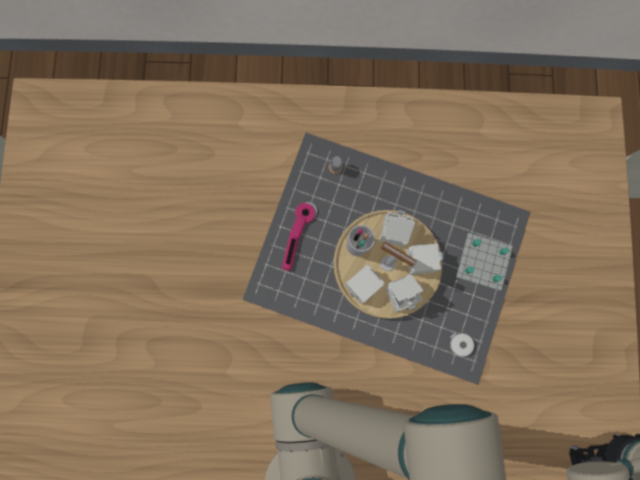

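View pics/side0.png

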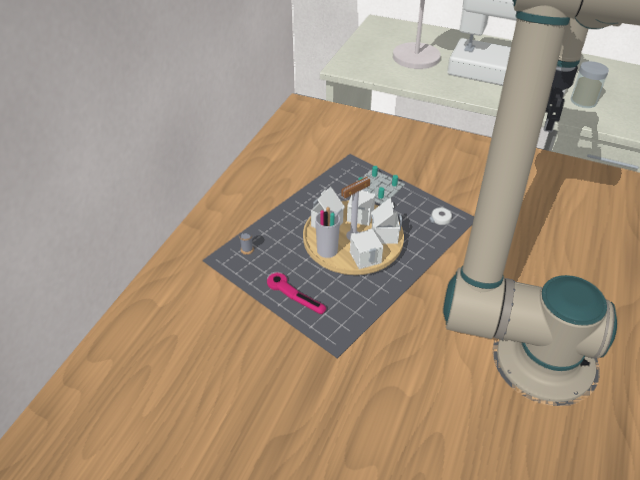

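The top view shows the carousel centred near (388,264), with the pot at (360,239) and the handle at (398,254). Going counter-clockwise from the pot, lid1 is at (365,285) and shut, lid2 at (405,292) is open, lid3 is at (425,258), and lid4 at (398,228) is open. The side view agrees: two lids stand up, at (330,203) and (383,213). Next I'll measure from the depth of both views.

```bash
cat >> h.py <<'E'
def pts(D,n):
    return cloud(n,D).reshape(-1,3)
def handle(P,c,lo=.192,hi=.212):
    m=(np.abs(P[:,2]-(lo+hi)/2)<(hi-lo)/2)&(np.hypot(*(P[:,:2]-c).T)<.05)
    (a,b),(w,h),ang=cv2.minAreaRect(P[m][:,:2].astype(np.float32))
    q=P[m];u,s,v=np.linalg.svd(q[:,:2]-q[:,:2].mean(0),full_matrices=False)
    return m.sum(),np.array([a,b]),(w,h),q[:,:2].mean(0),np.degrees(np.arctan2(v[0,1],v[0,0])),np.median(q[:,2]),np.percentile(q[:,2],95)
E
python3 - <<'E'
from h import *
c0=px2w('top',(388,264),.021)[:2];print('c0',c0)
for n in('top','side'):
    P=pts(np.load(f'{n}0.npy'),n);P=P[~np.isnan(P[:,0])]
    r=np.hypot(*(P[:,:2]-c0).T)
    m=(P[:,2]>.014)&(P[:,2]<.03)&(r<.16)&(r>.05)
    q=P[m];print(n,'tray z',np.median(q[:,2]))
    # circle from hull of the tray
    h=cv2.convexHull(q[:,:2].astype(np.float32));print(' circle',cv2.minEnclosingCircle(h))
    H=handle(P,c0);print(' handle',H)
    pm=(P[:,2]>.125)&(P[:,2]<.16)&(np.hypot(*(P[:,:2]-c0).T)>.05)&(r<.13);print(' pot',cv2.minEnclosingCircle(P[pm][:,:2].astype(np.float32)))
    c=H[1]
    x=P[:,:2]-c;phi=np.degrees(np.arctan2(x[:,1],x[:,0]));rr=np.hypot(*x.T)
    pa=np.degrees(np.arctan2(*(P[pm][:,:2].mean(0)-c)[::-1]))
    print(' pot az',pa)
    for k in range(1,5):
        a=np.radians(pa+72*k);rad=x@[np.cos(a),np.sin(a)];tan=x@[-np.sin(a),np.cos(a)]
        mm=(np.abs(tan)<.02)&(rad>.03)&(rad<.13)&(P[:,2]>.07)&(P[:,2]<.17)
        pr=np.c_[rad[mm],P[mm][:,2]]
        b=[(round(e*1e3),round(np.median(pr[np.abs(pr[:,0]-e)<.005,1])*1e3) if (np.abs(pr[:,0]-e)<.005).any() else None) for e in np.arange(.04,.13,.01)]
        print('  lid',k,np.degrees(a)%360,b)
im=cv2.imread('pics/top0.png')[200:330,320:460];im2=cv2.imread('pics/side0.png')[155:285,285:425]
cv2.imwrite('pics/crop0.png',np.hstack([cv2.resize(i,None,fx=2.8,fy=2.8,interpolation=cv2.INTER_CUBIC) for i in(im,im2)]))
E
```

```text
c0 [ 0.52081569 -0.17540444]
top tray z 0.027580461283031713
 circle ((0.534842312335968, -0.16958683729171753), 0.14238037168979645)
 handle (np.int64(294), array([ 0.52124107, -0.17179924]), (0.07917528599500656, 0.017178431153297424), array([ 0.52083667, -0.17162171]), np.float64(-119.2430253450734), np.float64(0.20140403827336179), np.float64(0.20568450803220592))
 pot ((0.52066570520401, -0.15976250171661377), 0.10462484508752823)
 pot az 38.15659823868812
  lid 1 110.15659823868812 [(40, 87), (50, 89), (60, 88), (70, 88), (80, 88), (90, 89), (100, 88), (110, 86), (120, None)]
  lid 2 182.1565982386881 [(40, 87), (50, 90), (60, 98), (70, 106), (80, 118), (90, 127), (100, 79), (110, 82), (120, None)]
  lid 3 254.1565982386881 [(40, None), (50, 88), (60, 89), (70, 88), (80, 89), (90, 90), (100, 88), (110, 88), (120, None)]
  lid 4 326.1565982386881 [(40, 85), (50, 90), (60, 97), (70, 108), (80, 119), (90, 130), (100, 127), (110, 80), (120, None)]
side tray z 0.028274527131223824
 circle ((0.518429160118103, -0.17306163907051086), 0.13058607280254364)
 handle (np.int64(216), array([ 0.51895219, -0.17114875]), (0.080891914665699, 0.020117927342653275), array([ 0.5182915 , -0.16892035]), np.float64(59.0324477227904), np.float64(0.20072202115458718), np.float64(0.2050598709772398))
 pot ((0.5194885730743408, -0.15995289385318756), 0.10387679934501648)
 pot az 53.60223636932726
  lid 1 125.60223636932727 [(40, 87), (50, 89), (60, 89), (70, 89), (80, 89), (90, 89), (100, 89), (110, 84), (120, 84)]
  lid 2 197.60223636932727 [(40, None), (50, 90), (60, 99), (70, 110), (80, 120), (90, 129), (100, 80), (110, 81), (120, 92)]
  lid 3 269.6022363693273 [(40, None), (50, 83), (60, 89), (70, 90), (80, 90), (90, 91), (100, 89), (110, 89), (120, 90)]
  lid 4 341.6022363693273 [(40, None), (50, 91), (60, 100), (70, 111), (80, 121), (90, 132), (100, 135), (110, 76), (120, 85)]
```

View pics/crop0.png

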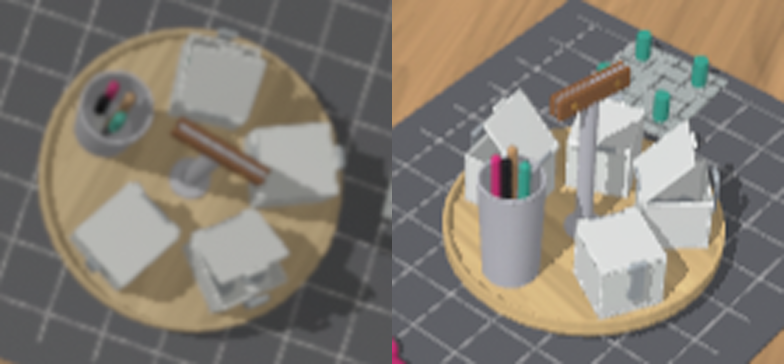

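The handle centre comes out at about (0.520, -0.1715) with its top near 0.203 m, which fits the given sizes. The bar azimuth is about 60°, and the lids are about 0.77 to 0.8 rad open. I'll move towards lid 2 with the fingers closed.

Request:
drive_tool:
  rows:
    - [0.6,-0.4,0,0]
    - [1.6,-1.1,0,-0.2]
    - [2.8,-1.96,0,-0.5]
    - [4.0,-2.8,0,-0.8]
    - [5.2,-3.64,0,-1.1]
    - [6.4,-4.48,0,-1.3]
    - [7.6,-5.3,0,-1.5]
    - [8.6,-6.0,0,-1.65]
  grip: 0
  newtons: 30

```text
clock: 0.77
position: [0.3128, -0.357, 0.2294]
ee_rot: [-0.001, 0.978, 0.208, 0.0]
contact_force: [0.2, 0.0, -0.0]
width: -0.0002
gripper_force: 0.0
```

```bash
cat >> h.py <<'E'
C=np.array([.520,-.1715])
def az(s=None):
    w,x,y,z=(s or get_state())['ee_rot'];return 2*np.degrees(np.arctan2(y,x))
def go(x,y,z,a,):
    s=get_state();p=s['position'];t=np.radians(az(s))
    d=np.array([x,y,z])-p;X=d[0]*np.cos(t)+d[1]*np.sin(t);Y=d[0]*np.sin(t)-d[1]*np.cos(t)
    print('units',np.round([X/.025,Y/.025,-d[2]/.025,-((a-az(s)+180)%360-180)/6],2),'at',np.round(p,4),'az',round(az(s),1),'F',np.round(s['contact_force'],1),'w',round(s['width']*1e3,1),'t',s['clock'])
def polar(r,a): return C+r*np.array([np.cos(np.radians(a)),np.sin(np.radians(a))])
E
python3 - <<'E'
from h import *
# joint fit of the bar from both views, z as measured
for n in('top','side'):
    D=eyes.get_image(n)[1];P=pts(D,n);P=P[~np.isnan(P[:,0])]
    for lo,hi in((.185,.212),(.198,.212)):
        H=handle(P,C,lo,hi);print(n,H[0],H[1],H[2],H[4]%180)
    for g in np.arange(57,64):
        pass
    m=(P[:,2]>.12)&(P[:,2]<.18)&(np.hypot(*(P[:,:2]-polar(.085,60)).T)<.045);q=P[m];print(' pot ctr',cv2.minEnclosingCircle(q[:,:2].astype(np.float32)),np.degrees(np.arctan2(*(q[:,:2].mean(0)-C)[::-1])))
    for k in(2,4):
        a=60+72*k;x=P[:,:2]-C;rad=x@(polar(1,a)-C);tan=x@(polar(1,a+90)-C)
        mm=(P[:,2]>.1)&(P[:,2]<.15)&(np.abs(tan)<.045)&(rad>.05)&(rad<.12);t=tan[mm];print(' lid',k,'tan range',np.percentile(t,[1,99]),'rad',np.percentile(rad[mm],99),'z',np.percentile(P[mm][:,2],99),'plane',np.polyfit(rad[mm],P[mm][:,2],1))
go(*polar(.08,204),.19,24)
E
```

```text
top 320 [ 0.52149516 -0.17204198] (0.07933438569307327, 0.01646551489830017) 60.686396448568274
top 256 [ 0.52150851 -0.17225078] (0.07858869433403015, 0.016412734985351562) 60.58299604686201
 pot ctr ((0.5629866123199463, -0.09842424839735031), 0.030450422316789627) 58.931142436674115
 lid 2 tan range [-0.02760649  0.0315652 ] rad 0.09354401266243266 z 0.13612860384574252 plane [0.99173923 0.04296504]
 lid 4 tan range [-0.02938406  0.0297541 ] rad 0.09510960010361945 z 0.13797986865998138 plane [1.00624889 0.03981093]
side 273 [ 0.51826459 -0.17116216] (0.08076070994138718, 0.02113037370145321) 58.91618254394721
side 156 [ 0.51834983 -0.17211755] (0.07816781103610992, 0.02000018209218979) 60.441833106755425
 pot ctr ((0.5608451962471008, -0.09771963953971863), 0.03245817497372627) 63.938015705099474
 lid 2 tan range [-0.02950861  0.03242788] rad 0.09565678323295021 z 0.13407203510596663 plane [0.87458295 0.05005815]
 lid 4 tan range [-0.03145834  0.0298539 ] rad 0.09365367615583975 z 0.13704101791820686 plane [0.98769087 0.04365617]
units [ 7.34 -3.34  1.58  0.04] at [ 0.3138 -0.3555  0.2295] az 24.2 F [ 0.1 -0.5  0.4] w 0.2 t 0.8667
```

Request:
drive_tool:
  rows:
    - [0.6,-0.3,0,0]
    - [1.7,-0.8,0,0]
    - [3.0,-1.4,0,0]
    - [4.3,-2.0,0.2,0]
    - [5.5,-2.5,0.6,0]
    - [6.6,-3.0,1.0,0]
    - [7.2,-3.3,1.4,0]
    - [7.34,-3.34,1.6,0]

```text
clock: 1.53
position: [0.446, -0.2069, 0.1883]
ee_rot: [-0.001, 0.978, 0.209, -0.0]
contact_force: [0.1, -0.9, 0.2]
width: 0.0002
gripper_force: 0.0
```

```bash
python3 - <<'E'
from h import *
im,_=eyes.get_image('side');cv2.imwrite('pics/side1.png',cv2.resize(im[130:330,250:500,::-1],None,fx=3,fy=3))
go(*polar(.08,204.4),.145,24.4)
E
```

```text
units [ 0.12 -0.08  1.71 -0.06] at [ 0.4453 -0.2076  0.1877] az 24.1 F [-0.2  0.1 -0.6] w -0.1 t 1.5833
```

View pics/side1.png

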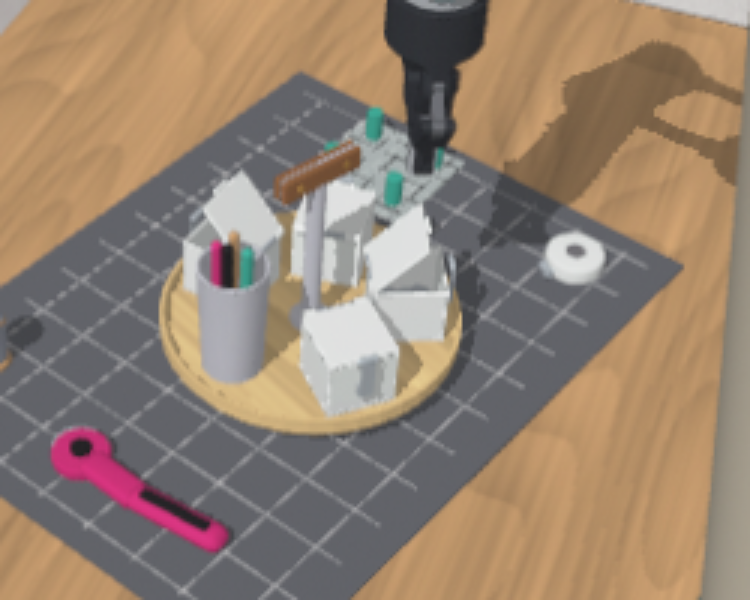

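The closed fingertips hover over lid 2's raised edge (tip at crop pixel (423,170), edge at about (420,215)). I'll press down while easing outward, away from the handle.

Request:
drive_tool:
  rows:
    - [0,-0.08,0.5,0]
    - [0,-0.08,1.0,0]
    - [0,-0.08,1.4,0]
    - [-0.08,-0.08,1.7,0]
    - [-0.16,-0.08,1.95,0]
    - [-0.24,-0.08,2.2,0]
    - [-0.32,-0.08,2.4,0]
    - [-0.4,-0.08,2.6,0]

```text
clock: 2.25
position: [0.435, -0.2124, 0.1246]
ee_rot: [0.0, 0.978, 0.207, -0.0]
contact_force: [-0.6, -0.7, 1.7]
width: -0.0001
gripper_force: 0.7
```

```bash
cat >> h.py <<'E'
def look(B=60.4,save=None):
    for n in('top','side'):
        im,D=eyes.get_image(n);P=pts(D,n);P=P[~np.isnan(P[:,0])]
        if save: cv2.imwrite(f'pics/{save}_{n}.png',im[:,:,::-1])
        H=handle(P,C,.19,.212);print(n,'bar',H[0],H[1].round(4),np.round(H[4]%180,1))
        for k in(2,4):
            a=B+72*k;x=P[:,:2]-C;rad=x@(polar(1,a)-C);tan=x@(polar(1,a+90)-C)
            mm=(np.abs(tan)>.015)&(np.abs(tan)<.028)&(P[:,2]>.07)&(P[:,2]<.15)
            b=[(round(e*1e3),round(np.median(P[mm&(np.abs(rad-e)<.006),2])*1e3) if (mm&(np.abs(rad-e)<.006)).any() else None) for e in np.arange(.055,.125,.01)];print('  lid',k,b)
E
python3 - <<'E'
from h import *
look()
go(*polar(.095,204.4),.110,24.4)
E
```

```text
top bar 296 [ 0.5216 -0.1716] 60.6
  lid 2 [(55, 93), (65, 99), (75, 107), (85, 111), (95, None), (105, None), (115, None), (125, None)]
  lid 4 [(55, 93), (65, 103), (75, 115), (85, 126), (95, 131), (105, 81), (115, 81), (125, None)]
side bar 232 [ 0.5201 -0.1715] 59.3
  lid 2 [(55, 91), (65, 97), (75, 106), (85, 112), (95, 117), (105, 84), (115, 83), (125, None)]
  lid 4 [(55, 96), (65, 107), (75, 118), (85, 129), (95, 130), (105, 81), (115, 83), (125, None)]
units [-0.04 -0.06  0.56 -0.09] at [ 0.435  -0.2116  0.124 ] az 23.9 F [-0.8  0.2  0.2] w -0.0 t 2.35
```

```bash
python3 - <<'E'
from h import *
im,_=eyes.get_image('side');t,_=eyes.get_image('top')
cv2.imwrite('pics/s2.png',np.hstack([cv2.resize(i[:,:,::-1],(390,390),interpolation=cv2.INTER_CUBIC) for i in(im[150:280,295:425],t[200:330,330:460])]))
E
```

```text
(no output)
```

View pics/s2.png

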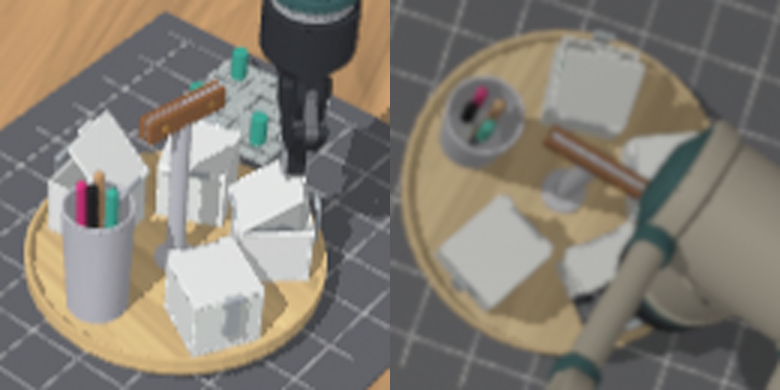

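```bash
python3 - <<'E'
from h import *
im,D=eyes.get_image('side');c=cloud('side',D)
print(w2px('side',[[.435,-.2116,.102],[.435,-.2116,.124],[*polar(.116,204.4),.088]]))
sub=c[196:222,386:412:2];g=im[196:222,386:412:2].sum(-1)
for i in range(0,26,2):
    x=sub[i,:,:2]-C;r=np.hypot(x[...,0],x[...,1])
    print(196+i,' '.join(f'{"#" if g[i,j]<220 else "."}{r[j]*1e3:.0f}/{sub[i,j,2]*1e3:.0f}' for j in range(13)))
E
```

```text
[[390.89931141 214.17469583]
 [391.64564394 207.56803413]
 [399.22913372 218.51171891]]
196 .209/10 .221/2 #85/178 #95/203 #102/210 #108/214 .112/214 #116/215 #118/211 .252/-3 .258/-5 .254/2 .263/-3
198 .210/2 .215/1 #87/181 #95/197 #100/198 #103/195 #107/194 #112/197 .117/199 .243/-2 .239/6 .247/2 .252/1
200 .198/6 .84/145 .86/171 #92/177 #96/173 #101/177 .105/175 .110/178 .224/7 .233/2 .233/5 .242/0 .246/-0
202 .195/2 .84/141 .88/146 #nan/nan #96/153 #101/153 .216/0 .220/-0 .222/2 .223/4 .228/3 .230/6 .237/2
204 .90/109 .83/139 .88/144 #92/147 #97/144 #102/146 .204/5 .211/2 .216/1 .217/4 .223/2 .220/9 .230/3
206 .86/111 .84/133 .88/138 #93/140 #98/140 .104/132 .201/2 .204/2 .207/3 .208/6 .213/5 .219/3 #229/-3
208 .82/114 .87/116 .91/119 .94/127 .99/126 .104/129 .199/-3 .200/-0 .201/3 .205/3 .208/4 .212/4 #216/4
210 .82/109 .86/116 .90/119 .94/122 .99/126 .104/123 .185/5 .191/2 .195/3 .199/2 .201/5 .208/1 #214/-0
212 .80/114 .85/115 .90/120 .94/120 .99/122 .115/84 .177/7 .185/2 .188/3 .195/0 .200/-1 .199/5 #205/3
214 .80/110 .85/115 .90/117 .95/117 .99/120 .114/82 .175/2 .119/95 .182/3 .185/5 .192/2 #194/5 .200/3
216 .81/111 .85/111 .90/115 .96/122 .100/122 .106/126 .165/7 .117/97 #177/3 .178/7 .182/8 .189/5 #194/4
218 .82/112 .86/112 .91/109 .96/112 .113/63 .113/73 .162/4 .117/95 .170/5 .173/7 .178/6 .187/0 .189/3
220 .83/111 .87/108 .102/59 .111/51 .112/59 .112/69 .112/87 .121/74 .166/4 .170/4 #177/1 #179/4 .185/3
```

Request:
drive_tool:
  rows:
    - [0,0,0.08,0]
    - [0,0,0.16,0]
    - [0,0,0.24,0]
    - [0,0,0.32,0]
    - [0,0,0.4,0]
    - [0,0,0.4,0]
    - [0,0,0.4,0]
    - [0,0,0.4,0]

```text
clock: 3.17
position: [0.4355, -0.2117, 0.1145]
ee_rot: [-0.0, 0.978, 0.207, -0.0]
contact_force: [-0.2, 1.3, -0.0]
width: -0.0001
gripper_force: 0.0
```

```bash
python3 - <<'E'
from h import *
look()
go(*polar(.095,204.4),.110,24.4);print(get_state()['moment'])
E
```

```text
top bar 292 [ 0.522  -0.1711] 60.5
  lid 2 [(55, 91), (65, 96), (75, 102), (85, 104), (95, None), (105, None), (115, None), (125, None)]
  lid 4 [(55, 93), (65, 103), (75, 114), (85, 127), (95, 132), (105, 81), (115, 81), (125, None)]
side bar 238 [ 0.5181 -0.1705] 59.2
  lid 2 [(55, 89), (65, 96), (75, 99), (85, 106), (95, 111), (105, 85), (115, 80), (125, None)]
  lid 4 [(55, 94), (65, 107), (75, 118), (85, 126), (95, 121), (105, 83), (115, 82), (125, None)]
units [-0.06 -0.07  0.18 -0.08] at [ 0.4355 -0.2117  0.1146] az 23.9 F [-0.6 -0.5 -0.3] w 0.2 t 3.2667
[-0.02904798 -0.07167373  0.01948738]
```

Request:
drive_tool:
  rows:
    - [0,0,0.08,0]
    - [0,0,0.16,0]
    - [0,0,0.24,0]
    - [0,0,0.32,0]
    - [0,0,0.4,0]
    - [0,0,0.4,0]
    - [0,0,0.4,0]
    - [0,0,0.4,0]

```text
clock: 3.93
position: [0.4355, -0.2117, 0.1045]
ee_rot: [-0.0, 0.978, 0.207, -0.0]
contact_force: [-0.3, -0.5, -0.1]
width: -0.0001
gripper_force: 0.0
```

```bash
python3 - <<'E'
from h import *
look()
go(*polar(.095,204.4),.110,24.4);print(get_state()['moment'])
E
```

```text
top bar 283 [ 0.5226 -0.1701] 60.8
  lid 2 [(55, 90), (65, 93), (75, 97), (85, 97), (95, None), (105, None), (115, None), (125, None)]
  lid 4 [(55, 93), (65, 104), (75, 115), (85, 125), (95, 132), (105, 84), (115, 83), (125, None)]
side bar 231 [ 0.5176 -0.171 ] 59.5
  lid 2 [(55, 89), (65, 93), (75, 96), (85, 99), (95, 103), (105, 105), (115, 83), (125, None)]
  lid 4 [(55, 95), (65, 108), (75, 117), (85, 127), (95, 131), (105, 80), (115, 82), (125, None)]
units [-0.06 -0.07 -0.21 -0.08] at [ 0.4356 -0.2118  0.1047] az 23.9 F [-0.3 -0.3  0.3] w -0.1 t 4.0333
[ 0.00483891 -0.00637534  0.02714009]
```

Request:
drive_tool:
  rows:
    - [0,0,0.08,0]
    - [0,0,0.16,0]
    - [0,0,0.24,0]
    - [0,0,0.32,0]
    - [0,0,0.4,0]
    - [0,0,0.44,0]
    - [0,0,0.48,0]
    - [0,0,0.52,0]

```text
clock: 4.7
position: [0.4357, -0.2126, 0.0926]
ee_rot: [0.001, 0.978, 0.208, 0.0]
contact_force: [-3.3, -0.6, 12.4]
width: 0.0002
gripper_force: 6.0
```

```bash
python3 - <<'E'
from h import *
look()
go(*polar(.095,204.4),.090,24.4);print(get_state()['moment'])
print(w2px('side',[[.4453,-.2076,.188],[.4453,-.2076,.166]]))
E
```

```text
top bar 281 [ 0.5228 -0.1695] 61.5
  lid 2 [(55, 88), (65, 89), (75, 91), (85, 92), (95, None), (105, None), (115, None), (125, None)]
  lid 4 [(55, 94), (65, 105), (75, 116), (85, 125), (95, 131), (105, 79), (115, 79), (125, None)]
side bar 231 [ 0.5177 -0.1698] 59.0
  lid 2 [(55, 89), (65, 90), (75, 91), (85, 92), (95, 93), (105, 94), (115, 84), (125, None)]
  lid 4 [(55, 94), (65, 108), (75, 118), (85, 128), (95, 129), (105, 82), (115, 83), (125, None)]
units [-0.05 -0.11  0.11 -0.07] at [ 0.4358 -0.2127  0.0927] az 24.0 F [-2.8  0.   9.2] w -0.3 t 4.8
[-0.19349496  0.47226017 -0.03184492]
[[389.28026265 187.46638998]
 [388.54136534 194.48882693]]
```

Lid 2 is on its catch with about 10 N. I'll push it through.

Request:
drive_tool:
  rows:
    - [0,0,0.05,0]
    - [0,0,0.1,0]
    - [0,0,0.15,0]
    - [0,0,0.2,0]
    - [0,0,0.24,0]
    - [0,0,0.28,0]
    - [0,0,0.28,0]
    - [0,0,0.28,0]

```text
clock: 5.47
position: [0.4361, -0.213, 0.0862]
ee_rot: [0.002, 0.978, 0.208, 0.0]
contact_force: [-3.7, -1.8, 13.4]
width: -0.0002
gripper_force: 6.6
```

```bash
python3 - <<'E'
from h import *
look()
go(*polar(.095,204.4),.090,24.4)
E
```

```text
top bar 277 [ 0.5229 -0.1699] 61.9
  lid 2 [(55, 86), (65, 86), (75, 87), (85, 86), (95, None), (105, None), (115, None), (125, None)]
  lid 4 [(55, 93), (65, 104), (75, 114), (85, 125), (95, 132), (105, 81), (115, 80), (125, None)]
side bar 235 [ 0.519  -0.1715] 60.6
  lid 2 [(55, 88), (65, 87), (75, 88), (85, 88), (95, 87), (105, 86), (115, 85), (125, None)]
  lid 4 [(55, 94), (65, 108), (75, 117), (85, 127), (95, 131), (105, 81), (115, 83), (125, None)]
units [-0.06 -0.12 -0.15 -0.07] at [ 0.4361 -0.2129  0.0863] az 24.0 F [-3.8 -2.4 14.1] w -0.0 t 5.5667
```

Request:
drive_tool:
  rows:
    - [0,0,-0.8,0]
    - [0,0,-2.0,0]
    - [0,0,-3.3,0]
    - [0,0,-4.6,0]
    - [0,0,-5.6,0.5]
    - [0.3,0.1,-6.1,1.2]
    - [1.2,0.35,-6.2,2.0]
    - [2.4,0.65,-6.2,2.9]

```text
clock: 6.23
position: [0.497, -0.2026, 0.2414]
ee_rot: [0.001, 0.999, 0.054, 0.001]
contact_force: [0.1, -1.0, 0.5]
width: -0.0001
gripper_force: 0.0
```

```bash
python3 - <<'E'
from h import *
look()
go(*polar(.083,348.4),.235,-11.6)
E
```

```text
top bar 130 [ 0.53   -0.1559] 70.4
  lid 2 [(55, 88), (65, 88), (75, 88), (85, 89), (95, 88), (105, 88), (115, 90), (125, None)]
  lid 4 [(55, 93), (65, 104), (75, 116), (85, 126), (95, 131), (105, 77), (115, 78), (125, None)]
side bar 233 [ 0.5173 -0.1704] 59.6
  lid 2 [(55, 89), (65, 89), (75, 88), (85, 88), (95, 88), (105, 88), (115, 89), (125, None)]
  lid 4 [(55, 96), (65, 108), (75, 118), (85, 128), (95, 131), (105, 81), (115, 80), (125, None)]
units [ 4.05 -0.09  0.17  3.03] at [ 0.5009 -0.2019  0.2394] az 6.6 F [-0.4 -0.1  0.5] w -0.1 t 6.3333
```

Lid 2 lies flat at 88 mm and stays shut. Now lid 4.

Request:
drive_tool:
  rows:
    - [0.6,0,0,0.6]
    - [1.5,0,0,1.4]
    - [2.6,-0.05,0,2.2]
    - [3.5,-0.08,0,2.8]
    - [4.05,-0.09,0.3,3.03]
    - [4.05,-0.09,1.0,3.03]
    - [4.05,-0.09,2.0,3.03]
    - [4.05,-0.09,2.8,3.03]

```text
clock: 7.0
position: [0.5966, -0.188, 0.1675]
ee_rot: [-0.0, 0.995, -0.101, -0.001]
contact_force: [0.2, 0.1, 0.4]
width: 0.0002
gripper_force: 0.0
```

```bash
python3 - <<'E'
from h import *
look(save='s3')
go(*polar(.09,348.4),.125,-11.6)
i=cv2.imread('pics/s3_side.png')[150:280,295:425];t=cv2.imread('pics/s3_top.png')[200:330,330:460]
cv2.imwrite('pics/s3.png',np.hstack([cv2.resize(k,(390,390),interpolation=cv2.INTER_CUBIC) for k in(i,t)]))
E
```

```text
top bar 63 [ 0.5248 -0.1791] 64.9
  lid 2 [(55, None), (65, None), (75, None), (85, None), (95, None), (105, None), (115, None), (125, None)]
  lid 4 [(55, 93), (65, 104), (75, 115), (85, 122), (95, None), (105, None), (115, None), (125, None)]
side bar 230 [ 0.5181 -0.1724] 59.9
  lid 2 [(55, 88), (65, 88), (75, 88), (85, 89), (95, 87), (105, 88), (115, 88), (125, None)]
  lid 4 [(55, 95), (65, 109), (75, 118), (85, 128), (95, 130), (105, 81), (115, 82), (125, None)]
units [ 0.57 -0.02  1.6  -0.  ] at [ 0.5941 -0.1872  0.1651] az -11.6 F [-0.7  0.5 -0.5] w 0.0 t 7.1
```

View pics/s3.png

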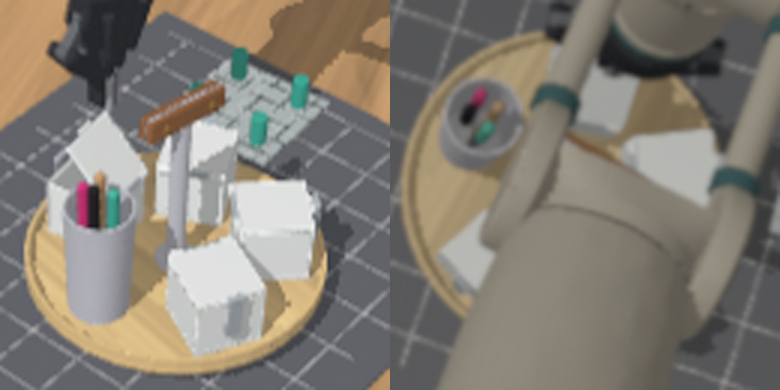

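The side view shows lid 2 flat and shut, with the fingertips just above lid 4's raised edge. I'll press it down.

Request:
drive_tool:
  rows:
    - [0.2,0,0.4,0]
    - [0.25,0,0.8,0]
    - [0.3,0,1.2,0]
    - [0.4,0,1.5,0]
    - [0.5,0,1.8,0]
    - [0.6,0,2.05,0]
    - [0.7,0,2.3,0]
    - [0.77,0,2.5,0]

```text
clock: 7.77
position: [0.6158, -0.1923, 0.1061]
ee_rot: [-0.0, 0.995, -0.101, -0.001]
contact_force: [0.3, 0.4, 0.9]
width: -0.0
gripper_force: 0.2
```

```bash
python3 - <<'E'
from h import *
look()
go(*polar(.095,348.4),.09,-11.6)
E
```

```text
h.py:21: RuntimeWarning: Mean of empty slice.
  q=P[m];u,s,v=np.linalg.svd(q[:,:2]-q[:,:2].mean(0),full_matrices=False)
  ret = um.true_divide(
h.py:22: RuntimeWarning: Mean of empty slice.
  return m.sum(),np.array([a,b]),(w,h),q[:,:2].mean(0),np.degrees(np.arctan2(v[0,1],v[0,0])),np.median(q[:,2]),np.percentile(q[:,2],95)
Traceback (most recent call last):
  File "h.py", line 35, in look
    H=handle(P,C,.19,.212);print(n,'bar',H[0],H[1].round(4),np.round(H[4]%180,1))
  File "h.py", line 22, in handle
    return m.sum(),np.array([a,b]),(w,h),q[:,:2].mean(0),np.degrees(np.arctan2(v[0,1],v[0,0])),np.median(q[:,2]),np.percentile(q[:,2],95)
                                                                               ~^^^^^
IndexError: index 0 is out of bounds for axis 0 with size 0
```

```bash
sed -i "s/def look(B=60.4,save=None):/def look(B=60.4,save=None,ns=('top','side')):/; s/    for n in('top','side'):/    for n in ns:/" h.py; python3 - <<'E'
from h import *
look(ns=('side',))
go(*polar(.095,348.4),.09,-11.6)
E
```

```text
side bar 231 [ 0.5188 -0.1698] 59.6
  lid 2 [(55, 88), (65, 88), (75, 88), (85, 89), (95, 88), (105, 86), (115, 86), (125, None)]
  lid 4 [(55, 90), (65, 94), (75, 99), (85, 102), (95, 103), (105, 102), (115, 83), (125, None)]
units [-0.1  -0.04  0.62 -0.01] at [ 0.6153 -0.1921  0.1056] az -11.7 F [-0.7  0.6  0.7] w 0.2 t 7.8667
```

Request:
drive_tool:
  rows:
    - [-0.05,0,0.15,0]
    - [-0.1,0,0.3,0]
    - [-0.1,0,0.45,0]
    - [-0.1,0,0.55,0]
    - [-0.1,0,0.65,0]
    - [-0.1,0,0.72,0]
    - [-0.1,0,0.8,0]
    - [-0.1,0,0.84,0]

```text
clock: 8.53
position: [0.6139, -0.192, 0.0866]
ee_rot: [0.0, 0.995, -0.102, 0.001]
contact_force: [0.4, 0.9, 5.8]
width: 0.0003
gripper_force: 3.4
```

```bash
python3 - <<'E'
from h import *
look(ns=('side',))
go(*polar(.095,348.4),.09,-11.6)
E
```

```text
side bar 226 [ 0.519  -0.1685] 59.5
  lid 2 [(55, 89), (65, 88), (75, 89), (85, 89), (95, 88), (105, 88), (115, 87), (125, None)]
  lid 4 [(55, 88), (65, 90), (75, 89), (85, 133), (95, 89), (105, 89), (115, 86), (125, None)]
units [-0.04 -0.05 -0.14 -0.01] at [ 0.6139 -0.192   0.0866] az -11.7 F [-1.4  0.   5.3] w -0.1 t 8.5833
```

Request:
drive_tool:
  rows:
    - [0,0,0.1,0]
    - [0,0,0.15,0]
    - [0,0,0.15,0]
    - [0,0,-0.6,0]
    - [0,0,-1.8,0]
    - [0,0,-3.2,0]
    - [0,0,-4.6,0]
    - [0,0,-6.0,0]

```text
clock: 9.25
position: [0.6131, -0.1917, 0.237]
ee_rot: [-0.0, 0.995, -0.102, -0.001]
contact_force: [0.3, -0.1, -0.4]
width: 0.0002
gripper_force: 0.0
```

```bash
python3 - <<'E'
from h import *
look(ns=('side',))
go(*C,.27,60.4)
E
```

```text
side bar 229 [ 0.5181 -0.1718] 59.4
  lid 2 [(55, 88), (65, 88), (75, 88), (85, 89), (95, 89), (105, 89), (115, 88), (125, None)]
  lid 4 [(55, 90), (65, 90), (75, 88), (85, 89), (95, 89), (105, 89), (115, 88), (125, None)]
units [ -3.97  -0.07  -0.98 -12.01] at [ 0.6168 -0.1932  0.2455] az -11.7 F [ 3.8 -1.1  5.4] w 0.1 t 9.3
```

Both lids now measure flat at 88 to 89 mm. I'll go over the handle and open the fingers.

Request:
drive_tool:
  rows:
    - [0,0,-0.6,-0.8]
    - [-0.4,0,-1.0,-1.8]
    - [-1.2,0,-1.0,-2.8]
    - [-2.2,0,-1.0,-3.8]
    - [-3.2,-0.05,-1.0,-4.9]
    - [-3.8,-0.07,-1.0,-6.0]
    - [-3.97,-0.07,-1.0,-7.1]
    - [-3.97,-0.07,-1.0,-8.2]
  grip: 60

```text
clock: 9.97
position: [0.515, -0.1695, 0.2609]
ee_rot: [-0.0, 0.946, 0.324, -0.0]
contact_force: [0.2, -0.1, 0.6]
width: 0.0603
gripper_force: 0.0
```

```bash
python3 - <<'E'
from h import *
go(*C,.27,60.4)
E
```

```text
units [ 0.11  0.18 -0.36 -3.76] at [ 0.515  -0.1695  0.2609] az 37.9 F [ 0.2 -0.1  0.6] w 60.3 t 9.9667
```

Request:
drive_tool:
  rows:
    - [0.05,0.1,0,-0.8]
    - [0.11,0.18,0,-1.8]
    - [0.11,0.18,0,-2.8]
    - [0.11,0.18,0,-3.5]
    - [0.11,0.18,0,-3.76]
    - [0.11,0.18,0.3,-3.76]
    - [0.11,0.18,0.6,-3.76]
    - [0.11,0.18,0.8,-3.76]

```text
clock: 10.63
position: [0.5211, -0.1717, 0.2394]
ee_rot: [-0.001, 0.866, 0.5, -0.001]
contact_force: [-0.1, -0.0, 0.2]
width: 0.0603
gripper_force: 0.0
```

```bash
python3 - <<'E'
from h import *
look(save='s4',ns=('side',))
go(*C,.18,60.4)
print(w2px('side',[[*get_state()['position']],[*C,.203],[*C,.181]]))
i=cv2.imread('pics/s4_side.png')[110:240,295:425]
cv2.imwrite('pics/s4.png',cv2.resize(i,(520,520),interpolation=cv2.INTER_CUBIC))
E
```

```text
side bar 230 [ 0.5183 -0.1712] 58.6
  lid 2 [(55, 88), (65, 87), (75, 88), (85, 89), (95, 88), (105, 88), (115, 88), (125, None)]
  lid 4 [(55, 88), (65, 89), (75, 89), (85, 89), (95, 89), (105, 89), (115, 88), (125, None)]
units [-0.01 -0.02  2.34 -0.05] at [ 0.5206 -0.1715  0.2385] az 60.1 F [ 0.3  0.1 -0.4] w 60.2 t 10.6833
[[355.44165884 171.91003072]
 [355.04825122 183.79723246]
 [354.67000499 190.92461677]]
```

View pics/s4.png

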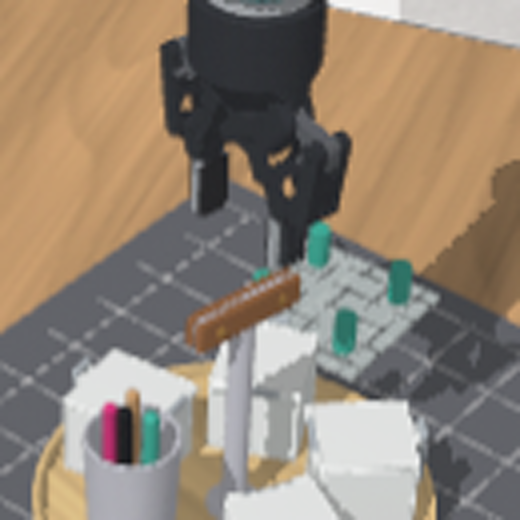

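The open fingers straddle the bar: tips at crop (205,212) and (282,262), with the bar between them and below. The tips sit near TCP height, about 22 mm shorter than stated, so I'll set TCP z to about 0.178.

Request:
drive_tool:
  rows:
    - [0,0,0.4,0]
    - [0,0,0.8,0]
    - [0,0,1.2,0]
    - [0,0,1.6,0]
    - [0,0,1.9,0]
    - [0,0,2.2,0]
    - [0,0,2.4,0]
    - [0,0,2.4,0]

```text
clock: 11.35
position: [0.5211, -0.1717, 0.1798]
ee_rot: [-0.001, 0.866, 0.501, -0.001]
contact_force: [-1.0, 0.2, 0.5]
width: 0.0598
gripper_force: 0.0
```

Request:
drive_tool:
  rows:
    - [0,0,0,0]
    - [0,0,0,0]
    - [0,0,0,0]
    - [0,0,0,0]
    - [0,0,0,0]
    - [0,0,0,0]
    - [0,0,0,0]
    - [0,0,0,0]
  grip: 0
  newtons: 25

```text
clock: 12.02
position: [0.5205, -0.1712, 0.1817]
ee_rot: [-0.001, 0.866, 0.501, -0.001]
contact_force: [-4.8, 3.0, 5.4]
width: 0.0144
gripper_force: 24.9
```

```bash
python3 - <<'E'
from h import *
look(save='s5',ns=('side',))
go(*C,.178,60.4);print(get_state()['gripper_force'],get_state()['moment'])
i=cv2.imread('pics/s5_side.png')[110:240,295:425]
cv2.imwrite('pics/s5.png',cv2.resize(i,(520,520),interpolation=cv2.INTER_CUBIC))
E
```

```text
side bar 212 [ 0.5169 -0.1684] 46.5
  lid 2 [(55, 87), (65, 89), (75, 90), (85, 88), (95, 89), (105, 88), (115, 88), (125, None)]
  lid 4 [(55, 90), (65, 91), (75, 91), (85, 90), (95, 89), (105, 89), (115, 89), (125, None)]
units [-0.02 -0.01  0.15 -0.05] at [ 0.5205 -0.1712  0.1817] az 60.1 F [-5.2  1.4  5.8] w 14.5 t 12.0667
24.89946909248829 [ 0.45086027  0.86558498 -0.01737056]
```

View pics/s5.png

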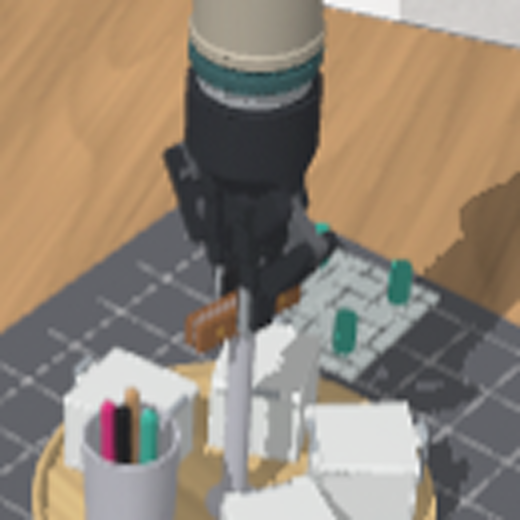

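The grasp is good: opening 14.5 mm, grip 25 N, one finger on each cheek. I'll turn the pot counter-clockwise by about 102° and check partway.

Request:
drive_tool:
  rows:
    - [0,0,0,-0.1]
    - [0,0,0,-0.4]
    - [0,0,0,-0.9]
    - [0,0,0,-1.5]
    - [0,0,0,-2.1]
    - [0,0,0,-2.7]
    - [0,0,0,-3.3]
    - [0,0,0,-3.8]
  newtons: 40

```text
clock: 12.73
position: [0.5202, -0.1711, 0.1818]
ee_rot: [-0.001, 0.749, 0.663, -0.001]
contact_force: [-5.4, 3.0, 5.8]
width: 0.014
gripper_force: 41.5
```

```bash
cat >> h.py <<'E'
def pot(a):
    for n in('top','side'):
        D=eyes.get_image(n)[1];P=pts(D,n);P=P[~np.isnan(P[:,0])]
        m=(P[:,2]>.131)&(P[:,2]<.145)&(np.hypot(*(P[:,:2]-polar(.085,a)).T)<.045);q=P[m]
        if len(q)>20: cc=np.array(cv2.minEnclosingCircle(q[:,:2].astype(np.float32))[0]);d=cc-C;print(n,len(q),cc,'pot az',np.degrees(np.arctan2(d[1],d[0])),np.hypot(*d))
E
python3 - <<'E'
from h import *
go(*C,.18,161.8);pot(az());s=get_state();print(s['moment'],s['gripper_force'],s['qpos'][5])
E
```

```text
units [-2.000e-02 -1.000e-02  7.000e-02 -1.312e+01] at [ 0.5202 -0.1711  0.1818] az 83.1 F [-5.4  3.   5.8] w 14.0 t 12.7333
top 132 [ 0.53155488 -0.08714928] pot az 82.19982194221296 0.08513846579616155
side 199 [ 0.52989888 -0.08729906] pot az 83.29493627334989 0.08478081607570931
[ 0.4618805   0.85604757 -0.28343415] 41.49005010724068 -0.3222890314794555
```

Request:
drive_tool:
  rows:
    - [0,0,0,-0.6]
    - [0,0,0,-1.4]
    - [0,0,0,-2.3]
    - [0,0,0,-3.2]
    - [0,0,0,-4.1]
    - [0,0,0,-5.0]
    - [0,0,0,-5.8]
    - [0,0,0,-6.4]

```text
clock: 13.5
position: [0.5197, -0.1712, 0.1818]
ee_rot: [-0.002, 0.488, 0.873, -0.0]
contact_force: [-5.9, 2.3, 6.7]
width: 0.014
gripper_force: 41.5
```

```bash
python3 - <<'E'
from h import *
pot(az());go(*C,.18,161.8);s=get_state();print(s['moment'],s['gripper_force'],s['qpos'][5])
E
```

```text
top 88 [ 0.47691029 -0.09983648] pot az 121.01757123458249 0.08362047292103296
side 190 [ 0.47255126 -0.09997991] pot az 123.5615855076076 0.08582835117405427
units [-0.02  0.    0.07 -6.73] at [ 0.5197 -0.1712  0.1818] az 121.4 F [-6.7  2.8  6.4] w 14.2 t 13.6
[ 0.31947597  0.9731394  -0.39361622] 41.56425375491381 -0.9927890818153341
```

Request:
drive_tool:
  rows:
    - [0,0,0,-0.7]
    - [0,0,0,-1.6]
    - [0,0,0,-2.6]
    - [0,0,0,-3.6]
    - [0,0,0,-4.6]
    - [0,0,0,-5.5]
    - [0,0,0,-6.2]
    - [0,0,0,-6.6]

```text
clock: 14.27
position: [0.5194, -0.1716, 0.1818]
ee_rot: [-0.002, 0.164, 0.986, -0.0]
contact_force: [-7.7, 2.0, 7.7]
width: 0.0144
gripper_force: 41.6
```

Request:
drive_tool:
  rows:
    - [0,0,0,-0.1]
    - [0,0,0,-0.1]
    - [0,0,0,-0.1]
    - [0,0,0,-0.1]
    - [0,0,0,-0.1]
    - [0,0,0,-0.1]
    - [0,0,0,-0.1]
    - [0,0,0,-0.1]

```text
clock: 14.93
position: [0.5194, -0.1716, 0.1818]
ee_rot: [-0.002, 0.16, 0.987, -0.0]
contact_force: [-7.2, 2.0, 6.9]
width: 0.014
gripper_force: 41.6
```

```bash
python3 - <<'E'
from h import *
pot(az());go(*C,.18,161.8);s=get_state();print(s['moment'],s['gripper_force'])
B=az();C[:]=s['position'][:2];look(B=B,save='s6')
i=cv2.imread('pics/s6_side.png')[110:290,265:445];t=cv2.imread('pics/s6_top.png')[180:360,300:480]
cv2.imwrite('pics/s6.png',np.hstack([cv2.resize(k,(400,400),interpolation=cv2.INTER_CUBIC) for k in(i,t)]))
E
```

```text
top 65 [ 0.44408187 -0.15413328] pot az 167.11495038067198 0.07787917041456816
side 205 [ 0.43777904 -0.14431635] pot az 161.70523164651001 0.08659813784669627
units [-0.02  0.01  0.07 -0.04] at [ 0.5194 -0.1716  0.1818] az 161.5 F [-7.3  1.7  6.6] w 14.3 t 15.0333
[0.12499333 1.02122344 0.03710787] 41.58853881061077
top bar 100 [ 0.4977 -0.1635] 175.0
  lid 2 [(55, None), (65, None), (75, None), (85, None), (95, None), (105, None), (115, None), (125, None)]
  lid 4 [(55, 87), (65, 88), (75, 89), (85, 88), (95, 88), (105, 89), (115, 86), (125, None)]
side bar 211 [ 0.5187 -0.1687] 171.9
  lid 2 [(55, 87), (65, 90), (75, 90), (85, 90), (95, 90), (105, 91), (115, 88), (125, None)]
  lid 4 [(55, 90), (65, 90), (75, 89), (85, 89), (95, 90), (105, 87), (115, 81), (125, None)]
```

View pics/s6.png

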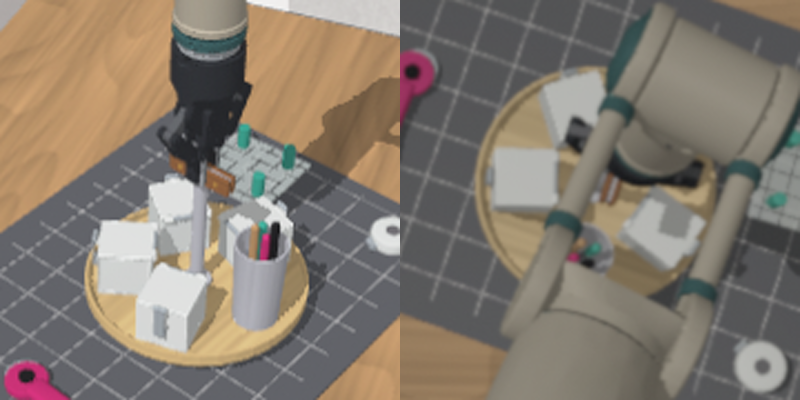

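The pot now points at the robot: the tool reads 161.5° and the side view puts the pot at 161.7°, against a target of 161.75°. All the lids are flat, and the handle is held at 41 N.

```bash
python3 -c "
from rig import order;print(order.sign_off())"
```

```text
the job is handed in; nothing more can be done
None
```

Lids 2 and 4 are snapped shut, the tool pot faces the robot (within about 0.3° by my measurement), and the gripper is still holding the handle; the job was handed in at about 15 s and its verdict was not shown.

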